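Put the fresh paint tin away behind the sliding door

TASK

Put the loose paint tin away in the empty bay of the low two-bay rack: slide the door aside, push the tin along the bench, never lifting it, in under the wire roof until it is fully home at the back stop, then slide the door all the way across so that it stands in front of this tin. Leave the tin that is already in the rack and the other things on the bench where they are.

Things in the scene. Friction and masses are not known exactly. Their poses are not given: they have to be found in the camera images.
- tin: The loose tin to put away: a flat round closed tin, bare steel with a paper band, 90 mm across and 32 mm high (too wide for the gripper), about 0.25 to 0.5 kg, standing on the bench between the robot and the rack. Origin: centre of its underside.
- old_tin: An identical tin (90 mm across, 32 mm high) already standing in one of the two bays of the rack, the left or the right one; leave it there. Origin: centre of its underside.
- rack: Low grey sheet-steel rack fixed to the bench: two bays side by side, no floor (tins slide on the bench), open to the robot. Origin: on the bench, middle of the front line; x into the bays, y left along the front, z up. Upright walls 5 mm thick, 40 mm high, x = 0 to 104 mm, at y = -114, 0, +114 mm: each bay is 109 mm wide, centred at y = -57 or +57 mm.
- back_stop (a point): Middle of the back stop's front face, on the bench, at x = 100 mm of the rack. The stop is 14 mm high and runs behind both bays; a tin that is home has its centre 45 mm in front of it. A 50 mm square of card lies in the empty bay (look only).
- roof_edge (a point): Middle of the roof's front edge, underside, 40 mm above the bench, at x = 25 mm of the rack: the first 25 mm of each bay are open above. The roof of thin steel wires runs from here back to x = 104 mm, its top 46 mm above the bench.
- door (a joint): The rack's sliding door, position along the rack's y in m: 0 = middle (half across both bays), +0.057 = end stop, fully in front of the left (+y) bay, -0.057 = end stop, in front of the right bay. Stays where left; about 2 N move it. Aluminium sheet 100 mm wide (y), at x = -11 to -6 mm of the rack, 4 to 38 mm above the bench.
- door_grip (a point): Top centre of the door's black upright round handle post: 14 mm thick, 50 to 82 mm above the bench, at the middle of the door's width; push it sideways or pinch it from above. Moves with the door; axes as the rack. At 36 mm either side of it flat arms carry the door back over the roof, their tops 53 mm above the bench.
- cup: Bystander: clear plastic mixing cup, 90 mm across, 110 mm high, left of the rack. Origin: centre of its underside.
- tape: Bystander: roll of yellow masking tape lying flat, 100 mm across, 24 mm high, right of the rack. Origin: centre of its underside.
- spray: Bystander: tall can, 60 mm across, 190 mm high, left behind the cup. Origin: centre of its underside.
- gun_cup: Bystander: white lidded spray-gun cup, 82 mm across, 100 mm high, right behind the tape. Origin: centre of its underside.
- handset: Bystander: black telephone handset lying flat, 150 x 50 x 22 mm, at the right front. Origin: centre of its underside, x along its length.

How it is judged:
On the way, in this order (a step that is already met when the one before it is completed fails the run):
1. the door has been slid clear of the empty bay, over to the side of the tin that was there (((y of old_tin in the frame of rack above 0 m and value of joint door above 0.03 m) or (y of old_tin in the frame of rack below 0 m and value of joint door below -0.03 m))), for 0.1 s.
2. the loose tin stands fully home in the empty bay (x of tin in the frame of rack between 0.047 and 0.06 m and height (world z) of tin below 0.006 m and angle between tin's own z axis and vertical below 0.1 rad and (y of tin in the frame of rack between 0.04 and 0.074 m or y of tin in the frame of rack between -0.074 and -0.04 m)), for 0.2 s.
At the end, for the whole second after the job is handed in: The loose tin stands flat on the bench, at rest, in the bay that was empty, its centre 47 to 60 mm behind the rack's front line and within 17 mm of the bay's middle; the door is within 7 mm of its end stop in front of that tin; the old tin is within 15 mm of where it was (x of tin in the frame of rack between 0.047 and 0.06 m and height (world z) of tin below 0.006 m and angle between tin's own z axis and vertical below 0.1 rad and linear speed of tin below 0.01 m/s and ((y of tin in the frame of rack between 0.04 and 0.074 m and value of joint door above 0.05 m) or (y of tin in the frame of rack between -0.074 and -0.04 m and value of joint door below -0.05 m)) and distance of old_tin from where it was at the start of the episode below 0.015 m); the robot touches nothing.
It fails at once if the loose tin is lifted (more than 10 mm off the bench) or tipped (height (world z) of tin above 0.01 m or angle between tin's own z axis and vertical above 0.3 rad).
It fails at once if the tin already in the rack is moved more than 15 mm (distance of old_tin from where it was at the start of the episode above 0.015 m).
It fails at once if a bystander (cup, tape, tall can, spray-gun cup or handset) is moved more than 30 mm (distance of any of cup, tape, spray, gun_cup, handset from where it was at the start of the episode above 0.03 m).
It also fails if it takes over 67 s, if anything falls off the work surface, if the arm or the gripper's body presses on something with over 40 N, if the wrist force passes 120 N, or if a joint passes its speed limit or range.

ROBOT

A 7-joint arm with a two-finger parallel gripper is mounted at the origin on the work surface. World frame = base frame: x ahead of the robot, y to its left, z up, the work surface at z = 0. Lengths are in m, angles in rad, forces in N, time in s.
With the tool pointing down it reaches from about 0.35 to 0.775 m from the base axis. Payload 3.1 kg.
Tool frame: the origin (TCP) lies midway between the tips of the shut fingers; the grasp point (between the pads) lies 19 mm behind it (hold_point_z is the distance from the TCP to the grasp point, in m); y points along the fingers, z is the direction in which the jaws open and shut, and the axes are right-handed (so a half turn about y gives the same grasp; the last joint's range is limited). The gripper opens to 85 mm and grips with 20 to 120 N. Pads are 22 mm wide; open, the fingers measure 114 mm over their backs; the gripper's body (76 mm by 85 mm) begins 54 mm behind the grasp point. The pads swing forward as they close: fully open they stand 13 mm farther back than shut.
Start: joints at [1.151, 0.311, 0.014, 1.512, -0.004, 1.319, -0.027], TCP at [0.203, -0.511, 0.231] pointing down, gripper open.
Joint ranges: [-2.7, 2.7], [-0.3, 1.91], [-1.27, 1.3], [0.12, 2.57], [-1.44, 4.58], [0.2, 2.03], [-3.05, 3.05]. Speed limits (rad/s): [2.79, 2.79, 3.14, 3.14, 3.14, 3.14, 3.14].

INTERFACE

Orientations are given as a unit quaternion [x, y, z, w].
In Python, from rig import observe, grab_frame, job_done, hold_point_z gives the robot as it stands. The module is installed in compiled form; this text tells all that it offers.
- The arm moves only by the shell command python3 -m handwheel 'ROWS' [FORCE]. ROWS is JSON, a list of rows, each an object with "slide": the shift along the tool's x, y, z in mm, a list of three; "roll": the turn about the tool's y in degrees; "jaw": the opening, from 0 (shut) to 1 (fully open). In form: [{"slide": [x, y, z], "roll": roll, "jaw": jaw}, ...]. A call has 1 to 5 rows; each row shifts and turns the commanded pose from where the row before left it, along the tool's axes as they then stand; what a row does not reach is not made up. A row lasts 1/10 s, in which the tool goes at most 50 mm and 8.59 degrees, less where a joint would pass 70% of its speed; a pose out of reach is approached as far as the arm can. A call is refused whole if a number of a shift passes 50 or a number of a turn 8.59, either way. A call with a gripper value outside its range is refused whole. The fingers move at their own pace and stop on an object; FORCE is the grip in N (left out, the last holds). Time passes only in rows, so rows that do not move let the fingers close. It gives the time, the measured TCP pose, the force and the opening at its end, in the units of the state.
- observe(): the state, without advancing time (a new reading comes with each control period).
- grab_frame(name): name is "side" or "top"; returns a dict with "color" (384x512x3 uint8, red, green, blue), "K" (3x3 intrinsics, pixels), "k1" (the pictures are not rectified: a ray, as slopes to the right and down, at radius r is drawn at 1 + k1 r^2 times it, then the intrinsics apply), "R" (3x3) and "t" (3): a world point X has camera coordinates R X + t. Camera axes: x right, y down, z forward; pixel columns grow to the right and rows downward; lengths in m; the calibration is good to about 2 mm. A picture is of the moment at which its call begins. There is no depth.
- job_done(): hands the job in, once; it reports no verdict.
The state is a dict: "t": time; "joints": joint angles; "joint_velocities": joint speeds; "tau": joint torques, N m; "position": TCP position; "eef_rot": TCP orientation; "ft_force": force on the tool from outside, world axes, zero at the start; "ft_torque": the same for the moment, N m; "grip_width": finger opening in m.
Only numpy, scipy, OpenCV 4.12 (cv2) and the standard library are available. Lean on these libraries where they do the work, as an engineer would, in place of code of your own. Each camera call takes 0.05 s, during which the arm holds its last target. There are 200 camera calls.

## Working session

There is one attempt and no reset: what is moved stays moved. The work goes in short steps, Python scripts to look and compute and a shell command to move; the robot and the scene stay as the last step left them, time stands still between calls to the robot, and variables do not carry over. Pictures are saved under pics/ and viewed, about 8 in all and at most 12, crops included, and the job is handed in when it is done.

```bash
mkdir -p pics; cat > h.py <<'E'
import numpy as np, cv2
from rig import observe, grab_frame
from scipy.spatial.transform import Rotation as Ro
def ray(f,u,v):
    K=f["K"];d=np.array([f["k1"],0,0,0,0],float)
    p=cv2.undistortPoints(np.array([[[u,v]]],float),np.array(K,float),d,None,None,None) if False else cv2.undistortPoints(np.array([[[u,v]]],float),np.array(K,float),d)
    x,y=p[0,0];R=np.array(f["R"]);c=-R.T@np.array(f["t"]);return c,R.T@np.array([x,y,1.])
def onz(f,u,v,z):
    c,d=ray(f,u,v);return c+d*(z-c[2])/d[2]
def proj(f,X):
    d=np.array([f["k1"],0,0,0,0],float)
    return cv2.projectPoints(np.array(X,float).reshape(-1,1,3),cv2.Rodrigues(np.array(f["R"],float))[0],np.array(f["t"],float),np.array(f["K"],float),d)[0][:,0]
def snap(name,fn,s=None):
    f=grab_frame(name);im=f["color"][:,:,::-1]
    if s: u,v,w,h,k=s;im=im[v:v+h,u:u+w];im=cv2.resize(im,None,fx=k,fy=k,interpolation=cv2.INTER_CUBIC)
    cv2.imwrite("pics/"+fn,im);np.save("pics/"+fn+".npy",f,allow_pickle=True);return f
def load(fn): return np.load("pics/"+fn+".npy",allow_pickle=True).item()
E
python3 - <<'E'
from h import *
for n in("top","side"):
    f=snap(n,n+"0.png");R=np.array(f["R"]);print(n,f["K"],f["k1"],-R.T@f["t"],R)
o=observe();print(o);print(Ro.from_quat(o["eef_rot"]).as_matrix().round(3))
E
```

```text
top [[456.05395818   0.         258.57745588]
 [  0.         456.05395818 195.17891265]
 [  0.           0.           1.        ]] -0.16324753747947401 [0.2607154  0.00151059 1.4428384 ] [[-0.03187949 -0.99948595 -0.00339706]
 [-0.97710157  0.03188053 -0.21037147]
 [ 0.21037163 -0.00338726 -0.97761562]]
side [[354.88272054   0.         256.7100927 ]
 [  0.         354.88272054 188.46620441]
 [  0.           0.           1.        ]] -0.07172808919648023 [ 0.52377494 -0.66419222  0.61861197] [[ 0.99820524 -0.05529256 -0.02300066]
 [-0.05267936 -0.62807437 -0.77636813]
 [ 0.02848126  0.7761864  -0.6298599 ]]
{'t': 0.1, 'joints': array([ 1.1512953 ,  0.31164668,  0.01399824,  1.51289736, -0.00439687,
        1.31917983, -0.02726955]), 'joint_velocities': array([ 0.0010736 , -0.00220403, -0.00168151, -0.00121124, -0.00035691,
       -0.00047459, -0.0025546 ]), 'tau': array([ 5.99375489e-04, -3.80854654e+01,  1.46599361e-01, -2.31241429e+01,
        1.22363598e-02,  8.23265553e-03,  6.26185602e-05]), 'position': array([ 0.20265357, -0.51060864,  0.23032889]), 'eef_rot': array([-0.13295244,  0.69525023, -0.69380517,  0.13260904]), 'ft_force': array([ 0.56528959, -0.29628511, -0.2304753 ]), 'ft_torque': array([ 0.0401958 , -0.02180355,  0.007682  ]), 'grip_width': 0.0856388453361063}
[[-0.929 -0.001  0.369]
 [-0.369  0.002 -0.929]
 [ 0.    -1.    -0.002]]
```

View pics/top0.png

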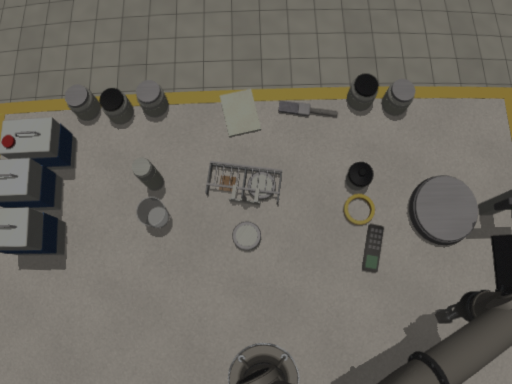

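View pics/side0.png

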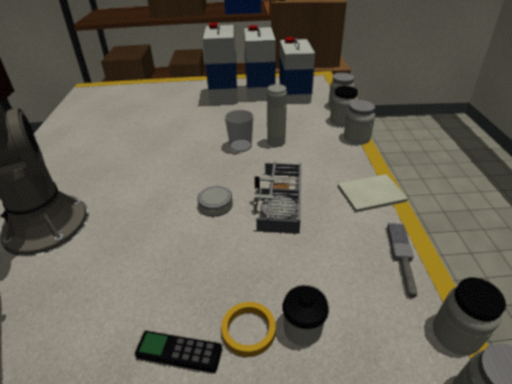

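The top view shows the rack at about (245,182), with the card in the left bay (around 228,182), the old tin in the right bay and the loose tin at (246,236). I'll zoom in on both views.

```bash
python3 - <<'E'
from h import *
a=cv2.imread("pics/top0.png")[150:260,190:300];b=cv2.imread("pics/side0.png")[150:250,190:310]
a=cv2.resize(a,(440,440),interpolation=3);b=cv2.resize(b,(360,300),interpolation=3)
im=np.zeros((440,800,3),np.uint8);im[:,:440]=a;im[:300,440:]=b
cv2.imwrite("pics/z0.png",cv2.convertScaleAbs(im,alpha=1.4))
E
```

```text
(no output)
```

View pics/z0.png

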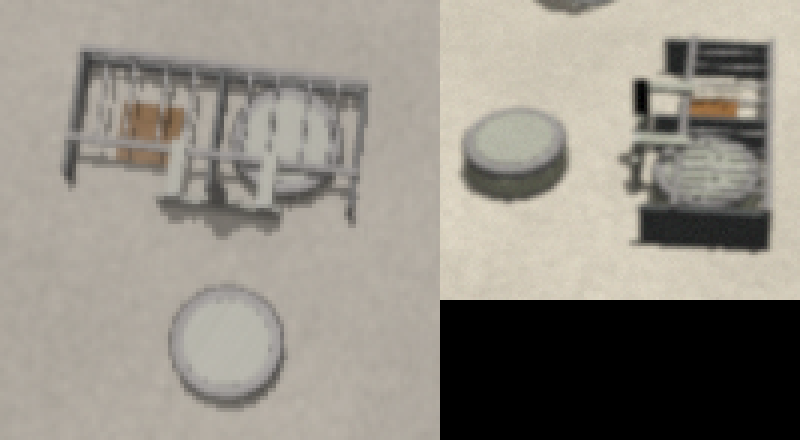

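```bash
python3 - <<'E'
from h import *
f=load("top0.png");g=load("side0.png")
z=lambda u,v,h:onz(f,190+u/4,150+v/4,h)[:2].round(4)
print("backL",z(82,50,.043),"backR",z(367,85,.043),"frontL",z(70,183,.02),"frontR",z(351,222,.02),"midfront",z(214,206,.02))
print("roofedge L",z(68,135,.043),"R",z(358,174,.043))
s=lambda u,v,h:onz(g,190+u/3,150+v/3,h)[:2].round(4)
print("side: nearwall front top",s(201,208,.04),"back top",s(330,210,.04),"far back",s(330,40,.043),"far front",s(226,40,.04))
# tin
print("tin top",z(227,340,.032)," side",s(76,140,.032))
c=lambda u,v,n,h:onz(n,u,v,h)[:2].round(3)
E
```

```text
backL [0.6738 0.147 ] backR [ 0.6373 -0.0794] frontL [0.5704 0.1599] frontR [ 0.5314 -0.0632] midfront [0.5479 0.0452]
roofedge L [0.6042 0.1586] R [ 0.5652 -0.0692]
side: nearwall front top [ 0.5443 -0.0656] back top [ 0.644  -0.0759] far back [0.6774 0.147 ] far front [0.5806 0.1597]
tin top [0.4389 0.0374]  side [0.4426 0.0342]
```

```bash
python3 - <<'E'
from h import *
f=load("top0.png");g=load("side0.png")
yaw=np.radians(-9);O=np.array([.557,.049]);ex=np.array([np.cos(yaw),np.sin(yaw)]);ey=np.array([-ex[1],ex[0]])
P=lambda x,y,z:[*(O+x*ex+y*ey),z]
pts=[P(-.0085,y,z) for y in(0,) for z in(.05,.082)]+[P(-.0085,-.05,.038),P(-.0085,.05,.038)]+[P(0,s*.114,0) for s in(-1,0,1)]+[P(.104,s*.114,.04) for s in(-1,0,1)]
print((proj(f,pts)-[190,150])*4);print((proj(g,pts)-[190,150])*3+[440,0])
for u,v in((222,225),(220,212)): print(onz(f,190+u/4,150+v/4,.07))
print(onz(g,190+201/3,150+82/3,.082),onz(g,190+201/3,150+115/3,.05))
E
```

```text
[[206.02992023 197.73784665]
 [204.35155618 189.29297232]
 [269.73635553 208.5627823 ]
 [143.75223697 193.07073984]
 [350.13802519 217.1805893 ]
 [209.9016446  199.96772804]
 [ 70.6677797  182.82505399]
 [367.13578856  80.39417488]
 [225.26251299  63.28488282]
 [ 84.38988885  46.51868134]]
[[638.2140117  105.34177985]
 [637.29384806  75.50964341]
 [632.35516027 154.14234359]
 [644.24508911  81.29332093]
 [635.63870975 242.39312868]
 [649.10506536 149.8813784 ]
 [660.27980738  73.03164955]
 [768.11170877 213.73900932]
 [769.34732573 120.46897814]
 [770.25798775  43.61954759]]
[0.52275841 0.03791085 0.07      ]
[0.53295516 0.03918071 0.07      ]
[0.55120227 0.04108423 0.082     ] [0.55025204 0.03699157 0.05      ]
```

Rack pose: origin about (0.557, 0.049), yaw −9°. The door is at about −0.011, with its handle at (0.547, 0.039). The left bay is empty, so I go above the handle with the jaws along the rack's y.

```bash
python3 -m handwheel '[{"slide":[0,0,0],"roll":7.7,"jaw":0.45},{"slide":[0,0,0],"roll":7.7,"jaw":0.45},{"slide":[0,0,0],"roll":7.7,"jaw":0.45},{"slide":[0,0,0],"roll":7.6,"jaw":0.45}]' 40
python3 -m handwheel '[{"slide":[-18,0,-42],"roll":0,"jaw":0.45},{"slide":[-18,0,-42],"roll":0,"jaw":0.45},{"slide":[-18,0,-42],"roll":0,"jaw":0.45},{"slide":[-18,0,-42],"roll":0,"jaw":0.45},{"slide":[-18,0,-42],"roll":0,"jaw":0.45}]'
python3 -m handwheel '[{"slide":[-18,0,-42],"roll":0,"jaw":0.45},{"slide":[-18,0,-42],"roll":0,"jaw":0.45},{"slide":[-18,0,-42],"roll":0,"jaw":0.45},{"slide":[-18,0,-42],"roll":0,"jaw":0.45},{"slide":[-18,0,-42],"roll":0,"jaw":0.45}]'
cat > st.py <<'E'
from h import *
o=observe();p=o["position"];R=Ro.from_quat(o["eef_rot"]).as_matrix()
yaw=np.radians(-9);O=np.array([.557,.049]);ex=np.array([np.cos(yaw),np.sin(yaw)]);ey=np.array([-ex[1],ex[0]])
print("t",o["t"],"rack xyz mm",((p[:2]-O)@ex*1e3).round(1),((p[:2]-O)@ey*1e3).round(1),(p[2]*1e3).round(1),"jaw",o["grip_width"].round(4),"F",o["ft_force"].round(1),"z axis deg",np.degrees(np.arctan2(R[1,2],R[0,2])).round(2),R[:,1].round(3))
E
python3 st.py
```

```text
t: 0.5
position: [0.2027, -0.5108, 0.2306]
eef_rot: [0.057, 0.705, -0.704, -0.058]
ft_force: [-0.6, 0.5, 0.2]
grip_width: 0.0384
t: 1.0
position: [0.3253, -0.316, 0.2309]
eef_rot: [0.056, 0.705, -0.705, -0.056]
ft_force: [0.8, 0.1, 0.2]
grip_width: 0.0387
t: 1.5
position: [0.447, -0.1231, 0.231]
eef_rot: [-0.056, -0.705, 0.705, 0.056]
ft_force: [0.8, -1.1, 0.7]
grip_width: 0.0387Traceback (most recent call last):
  File "st.py", line 4, in <module>
    print("t",o["t"],"rack xyz mm",((p[:2]-O)@ex*1e3).round(1),((p[:2]-O)@ey*1e3).round(1),(p[2]*1e3).round(1),"jaw",o["grip_width"].round(4),"F",o["ft_force"].round(1),"z axis deg",np.degrees(np.arctan2(R[1,2],R[0,2])).round(2),R[:,1].round(3))
                                                                                                                     ^^^^^^^^^^^^^^^^^^^^^
AttributeError: 'float' object has no attribute 'round'
```

```bash
sed -i 's/o\["grip_width"\].round(4)/round(o["grip_width"],4)/' st.py
python3 -m handwheel '[{"slide":[-18,0,-44],"roll":0,"jaw":0.45},{"slide":[-18,0,-44],"roll":0,"jaw":0.45},{"slide":[-18,0,-44],"roll":0,"jaw":0.45},{"slide":[-18,40,-44],"roll":0,"jaw":0.45},{"slide":[0,40,0],"roll":0,"jaw":0.45}]'
python3 -m handwheel '[{"slide":[0,50,0],"roll":0,"jaw":0.45},{"slide":[0,0,0],"roll":0,"jaw":0.45}]'
python3 st.py
python3 - <<'E'
from h import *
a=snap("top","t1.png")["color"];b=snap("side","s1.png")["color"]
im=np.zeros((480,800,3),np.uint8);im[:,:320]=cv2.resize(a[120:270,195:295],(320,480),interpolation=3);im[:,320:]=cv2.resize(b[100:260,170:330],(480,480),interpolation=3)
cv2.imwrite("pics/z1.png",cv2.convertScaleAbs(im[:,:,::-1],alpha=1.4))
E
```

```text
t: 2.0
position: [0.5442, 0.0384, 0.1599]
eef_rot: [0.055, 0.708, -0.703, -0.05]
ft_force: [-0.7, -0.6, -1.1]
grip_width: 0.0387
t: 2.2
position: [0.5338, 0.0291, 0.1018]
eef_rot: [-0.049, -0.704, 0.706, 0.062]
ft_force: [-1.8, 0.4, -0.4]
grip_width: 0.038
t 2.2 rack xyz mm -19.8 -23.3 101.8 jaw 0.038 F [-1.8  0.4 -0.4] z axis deg -98.99 [-0.017 -0.001 -1.   ]
```

View pics/z1.png

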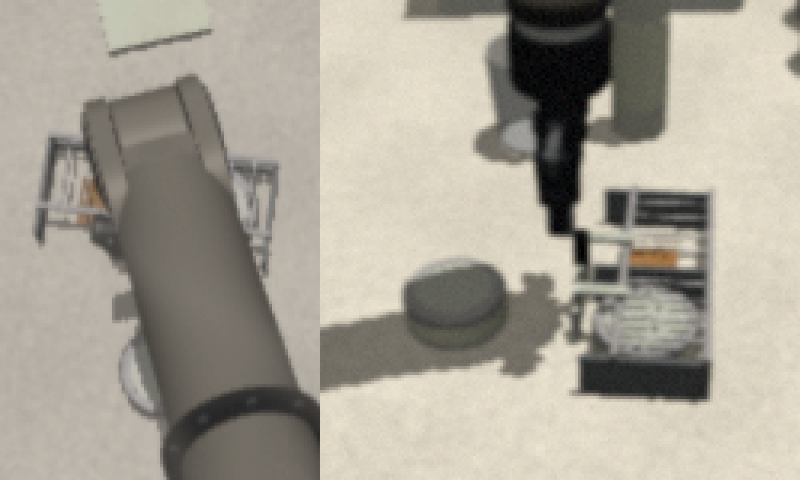

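The gripper (side zoom ~(560,215)) stands short of the post (580,245), which agrees with the numbers. I'll correct it.

```bash
python3 -m handwheel '[{"slide":[-11,0,-12],"roll":0,"jaw":0.45},{"slide":[0,0,0],"roll":0,"jaw":0.45},{"slide":[0,0,0],"roll":0,"jaw":0.45}]'
python3 st.py
```

```text
t: 2.6
position: [0.5551, 0.04, 0.1117]
eef_rot: [0.057, 0.705, -0.705, -0.054]
ft_force: [0.3, 0.1, 0.6]
grip_width: 0.0387
t 2.6 rack xyz mm -0.5 -9.2 111.7 jaw 0.0387 F [0.3 0.1 0.6] z axis deg -99.05 [ 0.005  0.    -1.   ]
```

```bash
python3 -m handwheel '[{"slide":[7,0,2],"roll":0,"jaw":0.45},{"slide":[0,10,0],"roll":0,"jaw":0.45},{"slide":[0,10,0],"roll":0,"jaw":0.45},{"slide":[0,5,0],"roll":0,"jaw":0.45},{"slide":[0,0,0],"roll":0,"jaw":0.45}]'
python3 st.py
python3 - <<'E'
from h import *
b=snap("side","s2.png")["color"]
cv2.imwrite("pics/z2.png",cv2.convertScaleAbs(cv2.resize(b[150:250,210:310],(600,600),interpolation=3)[:,:,::-1],alpha=1.4))
E
```

```text
t: 3.1
position: [0.5449, 0.0387, 0.0825]
eef_rot: [-0.055, -0.705, 0.705, 0.057]
ft_force: [-0.2, -0.2, -0.1]
grip_width: 0.0385
t 3.1 rack xyz mm -10.3 -12.1 82.5 jaw 0.0385 F [-0.2 -0.2 -0.1] z axis deg -99.06 [-0.003 -0.    -1.   ]
```

View pics/z2.png

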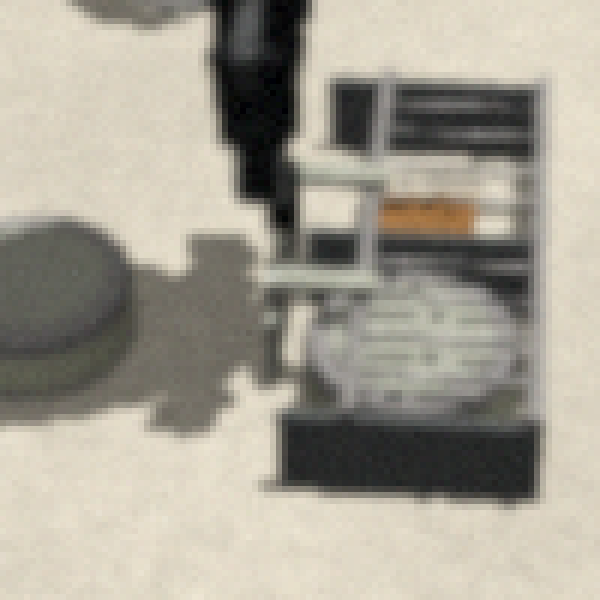

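```bash
python3 - <<'E'
from h import *
f=load("s2.png")
from st import O,ex,ey,p
X=[p,p-[*(ey*.025),0],p-[*(ey*.025),-.05],[*(O-.0085*ex-.011*ey),.082],[*(O-.0085*ex-.011*ey),.05],[*(O-.0085*ex-.061*ey),.02],[*(O-.114*ey),0],[*(O-.114*ey+.104*ex),.0]]
print((proj(f,X)-[210,150])*6)
E
```

```text
t 3.15 rack xyz mm -9.7 -11.7 83.1 jaw 0.0383 F [-0.9 -0.3 -0.3] z axis deg -99.05 [-0.002 -0.    -1.   ]
[[268.65824938 165.65979727]
 [262.14541252 202.91494082]
 [258.52574156 102.65141491]
 [271.84534533 166.88996272]
 [273.76400499 226.76370612]
 [263.07276301 358.24983757]
 [271.2774195  484.78625735]
 [530.79282842 499.47424542]]
```

The near finger lies where kinematics predict it (col 262). The rack and post sit ~9 px further right, so the rack is ~3.5 mm further in x. I'll update that, shift, and descend around the post.

```bash
sed -i 's/\.557,\.049/.5605,.0485/' st.py
python3 -m handwheel '[{"slide":[-5,0,-1],"roll":0,"jaw":0.45},{"slide":[0,8,0],"roll":0,"jaw":0.45},{"slide":[0,8,0],"roll":0,"jaw":0.45},{"slide":[0,6,0],"roll":0,"jaw":0.45},{"slide":[0,0,0],"roll":0,"jaw":0.45}]'
python3 -m handwheel '[{"slide":[0,0,0],"roll":0,"jaw":0.45}]';python3 st.py
```

```text
t: 3.65
position: [0.55, 0.0391, 0.0606]
eef_rot: [-0.055, -0.705, 0.705, 0.057]
ft_force: [-0.2, 0.1, 0.6]
grip_width: 0.0382
t: 3.75
position: [0.551, 0.0392, 0.0617]
eef_rot: [-0.055, -0.705, 0.705, 0.056]
ft_force: [-0.4, -0.2, 0.9]
grip_width: 0.0386
t 3.75 rack xyz mm -7.9 -10.6 61.7 jaw 0.0386 F [-0.4 -0.2  0.9] z axis deg -99.05 [-0.001 -0.    -1.   ]
```

```bash

python3 -m handwheel '[{"slide":[0,0,10],"roll":0,"jaw":0.45},{"slide":[0,0,10],"roll":0,"jaw":0.45},{"slide":[0,0,10],"roll":0,"jaw":0.45},{"slide":[0,0,10],"roll":0,"jaw":0.45},{"slide":[0,0,10],"roll":0,"jaw":0.45}]'
python3 -m handwheel '[{"slide":[0,0,4],"roll":0,"jaw":0.45},{"slide":[0,0,0],"roll":0,"jaw":0.45},{"slide":[0,0,0],"roll":0,"jaw":0.45}]';python3 st.py
```

```text
t: 4.25
position: [0.5433, -0.011, 0.0623]
eef_rot: [0.056, 0.705, -0.705, -0.056]
ft_force: [-0.5, 1.8, 1.2]
grip_width: 0.0386
t: 4.55
position: [0.5429, -0.015, 0.062]
eef_rot: [-0.056, -0.705, 0.705, 0.056]
ft_force: [-0.6, -0.6, -1.0]
grip_width: 0.0383
t 4.55 rack xyz mm -7.5 -65.5 62.0 jaw 0.0383 F [-0.6 -0.6 -1. ] z axis deg -99.09 [ 0.    -0.001 -1.   ]
```

```bash

python3 -m handwheel '[{"slide":[0,-20,-3],"roll":0,"jaw":0.45},{"slide":[0,-30,0],"roll":0,"jaw":0.45},{"slide":[26,-20,8],"roll":0,"jaw":0.45},{"slide":[27,0,8],"roll":0,"jaw":0.45},{"slide":[27,0,8],"roll":0,"jaw":0.45}]'
python3 -m handwheel '[{"slide":[27,0,8],"roll":0,"jaw":0.45},{"slide":[0,0,0],"roll":0,"jaw":0.45},{"slide":[0,0,0],"roll":0,"jaw":0.45}]';python3 st.py; python3 -c "
from rig import observe;print(observe()['joints'].round(2))"
```

```text
t: 5.05
position: [0.4604, -0.0223, 0.1329]
eef_rot: [-0.056, -0.705, 0.705, 0.055]
ft_force: [-0.1, -0.1, -0.6]
grip_width: 0.0384
t: 5.35
position: [0.4328, -0.0261, 0.1324]
eef_rot: [-0.056, -0.705, 0.705, 0.055]
ft_force: [0.3, -0.2, 0.1]
grip_width: 0.0381
t 5.35 rack xyz mm -114.5 -93.6 132.4 jaw 0.0381 F [ 0.3 -0.2  0.1] z axis deg -99.04 [ 0.001 -0.001 -1.   ]
[ 0.36  0.18 -0.38  1.95  0.08  1.02 -1.79]
```

```bash

python3 -m handwheel '[{"slide":[0,0,0],"roll":-8.2,"jaw":0.45},{"slide":[0,0,0],"roll":-8.2,"jaw":0.45},{"slide":[0,0,0],"roll":-8.2,"jaw":0.45},{"slide":[0,0,0],"roll":-8.2,"jaw":0.45},{"slide":[0,0,0],"roll":-8.2,"jaw":0.45}]'
python3 -m handwheel '[{"slide":[0,0,0],"roll":-8.2,"jaw":0.45},{"slide":[0,0,0],"roll":-8.2,"jaw":0.45},{"slide":[0,0,0],"roll":-8.2,"jaw":0.45},{"slide":[0,0,0],"roll":-8.2,"jaw":0.45},{"slide":[0,0,0],"roll":-8.2,"jaw":0.45}]'
python3 -m handwheel '[{"slide":[8,0,0],"roll":-8,"jaw":0.45},{"slide":[0,25,0],"roll":0,"jaw":0.45},{"slide":[0,25,0],"roll":0,"jaw":0.45},{"slide":[0,20,0],"roll":0,"jaw":0.45},{"slide":[0,15,0],"roll":0,"jaw":0.45}]'
python3 -m handwheel '[{"slide":[0,15,0],"roll":0,"jaw":0.45},{"slide":[0,8,0],"roll":0,"jaw":0.45},{"slide":[0,0,0],"roll":0,"jaw":0.45},{"slide":[0,0,0],"roll":0,"jaw":0.45}]';python3 st.py; 
python3 - <<'E'
from h import *
b=snap("side","s3.png")["color"]
cv2.imwrite("pics/z3.png",cv2.convertScaleAbs(cv2.resize(b[140:260,170:330],(800,600),interpolation=3)[:,:,::-1],alpha=1.4))
E
```

```text
t: 5.85
position: [0.4343, -0.0255, 0.1323]
eef_rot: [-0.196, 0.679, -0.679, 0.198]
ft_force: [-0.0, -0.3, 0.1]
grip_width: 0.0386
t: 6.35
position: [0.4343, -0.0255, 0.1323]
eef_rot: [0.422, -0.567, 0.567, -0.423]
ft_force: [0.1, 0.5, 0.9]
grip_width: 0.0384
t: 6.85
position: [0.4313, -0.0332, 0.0459]
eef_rot: [-0.459, 0.538, -0.538, 0.459]
ft_force: [-0.4, -0.2, 0.0]
grip_width: 0.0386
t: 7.25
position: [0.4312, -0.0333, 0.0244]
eef_rot: [0.459, -0.538, 0.538, -0.459]
ft_force: [-0.3, -0.0, -0.5]
grip_width: 0.0389
t 7.25 rack xyz mm -114.9 -101.0 24.4 jaw 0.0389 F [-0.3 -0.  -0.5] z axis deg -9.03 [ 0.001  0.    -1.   ]
```

View pics/z3.png

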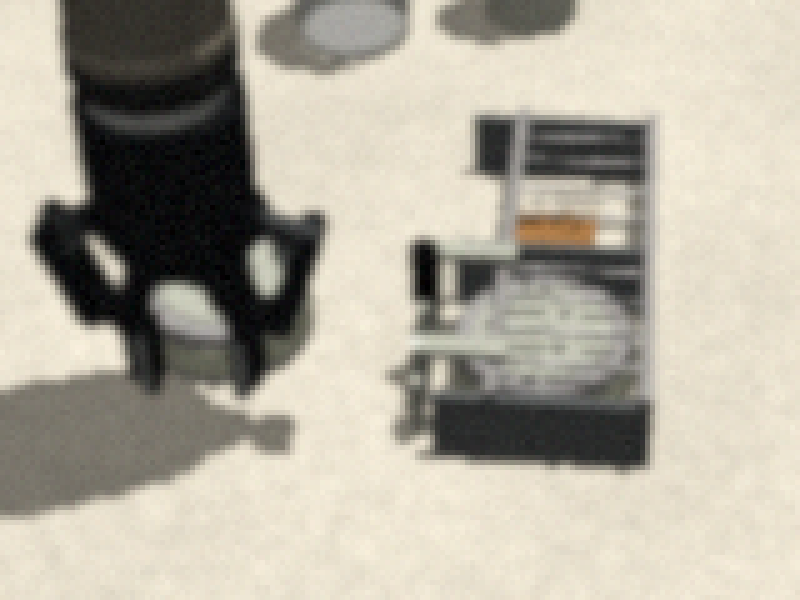

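The door has moved ~47 mm (post at (424,270), arms at v 248 and 342), so it is at the right stop. The fingers stand at the right of the tin. I'll lower a bit more and push it left.

```bash

python3 -m handwheel '[{"slide":[0,8,3],"roll":0,"jaw":0.45},{"slide":[0,5,0],"roll":0,"jaw":0.45},{"slide":[-6,0,0],"roll":0,"jaw":0.45},{"slide":[-6,0,0],"roll":0,"jaw":0.45},{"slide":[-6,0,0],"roll":0,"jaw":0.45}]'
python3 -m handwheel '[{"slide":[-9,0,0],"roll":0,"jaw":0.45},{"slide":[-9,0,0],"roll":0,"jaw":0.45},{"slide":[-9,0,0],"roll":0,"jaw":0.45},{"slide":[-9,0,0],"roll":0,"jaw":0.45},{"slide":[-9,0,0],"roll":0,"jaw":0.45}]'
python3 -m handwheel '[{"slide":[-9,0,0],"roll":0,"jaw":0.45},{"slide":[-9,0,0],"roll":0,"jaw":0.45},{"slide":[-9,0,0],"roll":0,"jaw":0.45},{"slide":[-6,0,0],"roll":0,"jaw":0.45},{"slide":[-5,0,0],"roll":0,"jaw":0.45}]'
python3 -m handwheel '[{"slide":[0,0,0],"roll":0,"jaw":0.45},{"slide":[0,0,0],"roll":0,"jaw":0.45}]';python3 st.py
```

```text
t: 7.8
position: [0.4362, -0.0154, 0.0112]
eef_rot: [0.459, -0.538, 0.538, -0.459]
ft_force: [-0.1, 0.6, 0.3]
grip_width: 0.0382
t: 8.3
position: [0.4433, 0.029, 0.0111]
eef_rot: [0.459, -0.538, 0.538, -0.459]
ft_force: [-0.6, -2.4, 0.7]
grip_width: 0.0388
t: 8.8
position: [0.4491, 0.0663, 0.0111]
eef_rot: [-0.459, 0.538, -0.538, 0.459]
ft_force: [0.2, -2.8, 1.5]
grip_width: 0.0382
t: 9.0
position: [0.4493, 0.0667, 0.0111]
eef_rot: [-0.459, 0.538, -0.538, 0.46]
ft_force: [0.8, -0.2, 0.3]
grip_width: 0.0386
t 9.0 rack xyz mm -112.7 0.6 11.1 jaw 0.0386 F [ 0.8 -0.2  0.3] z axis deg -9.02 [ 0.001  0.001 -1.   ]
```

```bash

python3 -m handwheel '[{"slide":[10,0,0],"roll":0,"jaw":0.45},{"slide":[10,0,0],"roll":0,"jaw":0.45},{"slide":[0,-40,0],"roll":0,"jaw":0.45},{"slide":[0,-40,0],"roll":0,"jaw":0.45},{"slide":[0,-30,0],"roll":0,"jaw":0.45}]'
python3 -m handwheel '[{"slide":[0,0,0],"roll":8.2,"jaw":0.45},{"slide":[0,0,0],"roll":8.2,"jaw":0.45},{"slide":[0,0,0],"roll":8.2,"jaw":0.45},{"slide":[0,0,0],"roll":8.2,"jaw":0.45},{"slide":[0,0,0],"roll":8.2,"jaw":0.45}]' | head -2
python3 -m handwheel '[{"slide":[0,0,0],"roll":8.2,"jaw":0.45},{"slide":[0,0,0],"roll":8.2,"jaw":0.45},{"slide":[0,0,0],"roll":8.2,"jaw":0.45},{"slide":[0,0,0],"roll":8.2,"jaw":0.45},{"slide":[0,0,0],"roll":8.2,"jaw":0.45}]' | head -2
python3 -m handwheel '[{"slide":[0,0,0],"roll":8,"jaw":0.45},{"slide":[17,0,-19],"roll":0,"jaw":0.45},{"slide":[17,0,-19],"roll":0,"jaw":0.45},{"slide":[17,0,-19],"roll":0,"jaw":0.45},{"slide":[17,0,-19],"roll":0,"jaw":0.45}]'
python3 -m handwheel '[{"slide":[0,0,0],"roll":0,"jaw":0.45},{"slide":[0,0,0],"roll":0,"jaw":0.45}]'|head -1;python3 st.py
python3 - <<'E'
from h import *
a=snap("top","t4.png")["color"];b=snap("side","s4.png")["color"]
im=np.zeros((480,800,3),np.uint8);im[:,:320]=cv2.resize(a[120:270,195:295],(320,480),interpolation=3);im[:,320:]=cv2.resize(b[120:240,190:310],(480,480),interpolation=3)
cv2.imwrite("pics/z4.png",cv2.convertScaleAbs(im[:,:,::-1],alpha=1.4))
E
```

```text
t: 9.5
position: [0.4464, 0.0448, 0.1231]
eef_rot: [0.458, -0.538, 0.539, -0.459]
ft_force: [1.0, -0.5, 0.2]
grip_width: 0.0382
t: 10.0
position: [0.4456, 0.0446, 0.121]
t: 10.5
position: [0.4456, 0.0446, 0.1209]
t: 11.0
position: [0.3901, 0.1312, 0.121]
eef_rot: [-0.057, -0.705, 0.705, 0.057]
ft_force: [0.7, -0.4, 1.2]
grip_width: 0.0386
t: 11.2
t 11.2 rack xyz mm -180.5 54.8 121.1 jaw 0.0387 F [-0.3 -0.1 -0.4] z axis deg -99.05 [ 0.    -0.001 -1.   ]
```

View pics/z4.png

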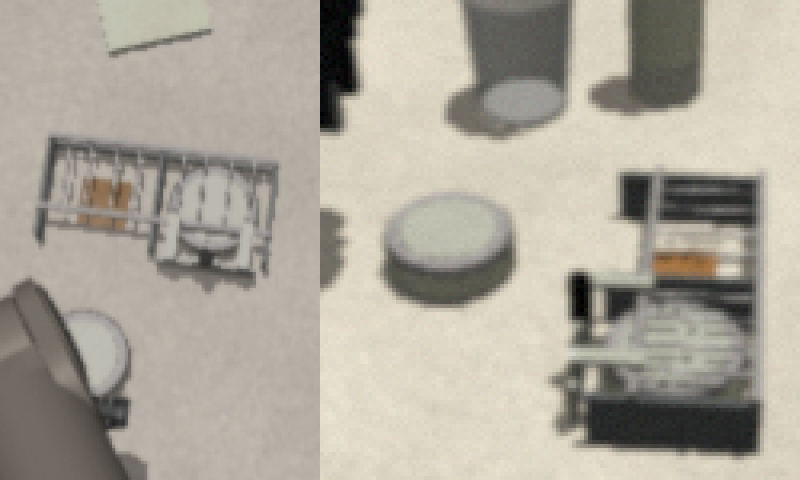

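```bash
python3 - <<'E'
from h import *
from st import O,ex,ey
f=load("s4.png");g=load("t4.png")
def s(n,u,v,z):
    P=onz(f,190+(u-320)/4,120+v/4,z)[:2]-O;print(n,(P@ex*1e3).round(1),(P@ey*1e3).round(1))
def t(n,u,v,z):
    P=onz(g,195+u/3.2,120+v/3.2,z)[:2]-O;print("top",n,(P@ex*1e3).round(1),(P@ey*1e3).round(1))
s("tin",449.5,231,.032)
s("RFt",586,402,.04);s("RFb",590,446,0);s("RBb",757,455,0);s("RBt",758,402,.04);s("LFt",620,174,.04);s("LFb",622,218,0);s("LBt",763,172,.04)
s("card",685,265,0)
t("LF",40,242,.0);t("LB",50,137,.043);t("RB",277,163,.043);t("RF",265,275,0);t("tin R edge",131,350,.03);t("card",105,203,0)
E
```

```text
t 11.3 rack xyz mm -179.8 54.2 121.1 jaw 0.0384 F [-0.5  0.6  0.1] z axis deg -99.2 [ 0.    -0.001 -1.   ]
tin -110.2 47.9
RFt 1.1 -119.2
RFb 2.2 -115.9
RBb 102.3 -115.6
RBt 100.7 -111.6
LFt 1.6 112.1
LFb 2.5 113.6
LBt 102.3 121.6
card 50.7 62.4
top LF -3.3 114.5
top LB 95.6 114.4
top RB 96.8 -113.6
top RF -8.8 -115.6
top tin R edge -104.9 5.9
top card 45.1 54.7
```

Tin at rack (−110, ~49) mm. I'll lower behind it, then push in stages and check force.

```bash

python3 -m handwheel '[{"slide":[0,30,1],"roll":0,"jaw":0.45},{"slide":[0,30,1],"roll":0,"jaw":0.45},{"slide":[0,25,0],"roll":0,"jaw":0.45},{"slide":[0,15,0],"roll":0,"jaw":0.45},{"slide":[0,10,0],"roll":0,"jaw":0.45}]'
python3 -m handwheel '[{"slide":[-10,0,0],"roll":0,"jaw":0.45},{"slide":[-8,0,0],"roll":0,"jaw":0.45},{"slide":[-8,0,0],"roll":0,"jaw":0.45},{"slide":[-8,0,0],"roll":0,"jaw":0.45},{"slide":[-8,0,0],"roll":0,"jaw":0.45}]'
python3 -m handwheel '[{"slide":[-9,0,-1],"roll":0,"jaw":0.45},{"slide":[-9,0,-1],"roll":0,"jaw":0.45},{"slide":[-9,0,-1],"roll":0,"jaw":0.45},{"slide":[-9,0,-1],"roll":0,"jaw":0.45},{"slide":[-9,0,0],"roll":0,"jaw":0.45}]'
python3 -m handwheel '[{"slide":[-8,0,0],"roll":0,"jaw":0.45},{"slide":[0,0,0],"roll":0,"jaw":0.45}]'; python3 st.py
python3 - <<'E'
from h import *
b=snap("side","s5.png")["color"]
cv2.imwrite("pics/z5.png",cv2.convertScaleAbs(cv2.resize(b[120:240,190:310],(480,480),interpolation=3)[:,:,::-1],alpha=1.4))
E
```

```text
t: 11.8
position: [0.3903, 0.1281, 0.0097]
eef_rot: [-0.056, -0.704, 0.705, 0.057]
ft_force: [0.0, -0.2, -0.8]
grip_width: 0.0384
t: 12.3
position: [0.4324, 0.1231, 0.0115]
eef_rot: [-0.056, -0.705, 0.705, 0.056]
ft_force: [-3.3, 0.4, 1.3]
grip_width: 0.0383
t: 12.8
position: [0.4777, 0.1204, 0.0112]
eef_rot: [0.056, 0.705, -0.705, -0.056]
ft_force: [-3.7, 0.6, 3.9]
grip_width: 0.0384
t: 13.0
position: [0.4877, 0.1185, 0.0113]
eef_rot: [0.057, 0.705, -0.705, -0.055]
ft_force: [0.8, 0.5, -0.9]
grip_width: 0.0382
t 13.0 rack xyz mm -82.9 57.7 11.3 jaw 0.0382 F [ 0.8  0.5 -0.9] z axis deg -99.11 [ 0.004  0.001 -1.   ]
```

View pics/z5.png

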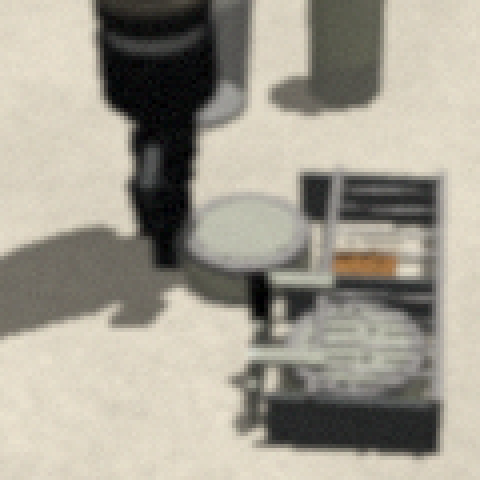

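```bash
python3 - <<'E'
from h import *
from st import O,ex,ey
f=load("s5.png")
for u,v in((247.5,231),(247.5,228)):
    P=onz(f,190+u/4,120+v/4,.032)[:2]-O;print((P@ex*1e3).round(1),(P@ey*1e3).round(1))
E
```

```text
t 13.05 rack xyz mm -83.4 57.6 11.2 jaw 0.0384 F [-0.2  0.4  0.8] z axis deg -99.1 [ 0.003  0.    -1.   ]
-29.5 53.7
-29.9 57.0
```

Tin at rack (−30, ~55), centred on the bay, 53 mm ahead of the TCP. I'll push on.

```bash

python3 -m handwheel '[{"slide":[-8,0,0],"roll":0,"jaw":0.45},{"slide":[-8,0,0],"roll":0,"jaw":0.45},{"slide":[-8,0,0],"roll":0,"jaw":0.45},{"slide":[-8,0,0],"roll":0,"jaw":0.45},{"slide":[-8,0,0],"roll":0,"jaw":0.45}]'
python3 -m handwheel '[{"slide":[-8,0,0],"roll":0,"jaw":0.45},{"slide":[-8,0,0],"roll":0,"jaw":0.45},{"slide":[-8,0,0],"roll":0,"jaw":0.45},{"slide":[-5,0,0],"roll":0,"jaw":0.45},{"slide":[-3,0,0],"roll":0,"jaw":0.45}]'
python3 -m handwheel '[{"slide":[-3,0,0],"roll":0,"jaw":0.45},{"slide":[-2,0,0],"roll":0,"jaw":0.45}]'
python3 -m handwheel '[{"slide":[-2,0,0],"roll":0,"jaw":0.45},{"slide":[0,0,0],"roll":0,"jaw":0.45}]'
python3 -m handwheel '[{"slide":[-2,0,0],"roll":0,"jaw":0.45}]'
python3 st.py
```

```text
t: 13.55
position: [0.5251, 0.1122, 0.011]
eef_rot: [-0.056, -0.705, 0.705, 0.056]
ft_force: [-2.9, 1.2, 0.3]
grip_width: 0.0388
t: 14.05
position: [0.5567, 0.1072, 0.011]
eef_rot: [-0.056, -0.705, 0.705, 0.056]
ft_force: [-2.9, 0.3, 0.5]
grip_width: 0.0383
t: 14.25
position: [0.5609, 0.1067, 0.011]
eef_rot: [-0.056, -0.705, 0.705, 0.056]
ft_force: [-2.4, 0.3, 0.0]
grip_width: 0.0389
t: 14.45
position: [0.5634, 0.1063, 0.0111]
eef_rot: [0.056, 0.705, -0.705, -0.056]
ft_force: [-1.6, 0.3, 0.2]
grip_width: 0.0382
t: 14.55
position: [0.5645, 0.1061, 0.0111]
eef_rot: [-0.056, -0.705, 0.705, 0.056]
ft_force: [-3.1, 0.7, 0.1]
grip_width: 0.0382
t 14.55 rack xyz mm -5.0 57.5 11.1 jaw 0.0382 F [-3.1  0.7  0.1] z axis deg -99.04 [-0.001 -0.    -1.   ]
```

Continue creeping until the stop shows in the force.

```bash

python3 -m handwheel '[{"slide":[-2,0,0],"roll":0,"jaw":0.45},{"slide":[-2,0,0],"roll":0,"jaw":0.45}]'
python3 -m handwheel '[{"slide":[-2,0,0],"roll":0,"jaw":0.45}]'
python3 -m handwheel '[{"slide":[-1,0,0],"roll":0,"jaw":0.45}]'
python3 -m handwheel '[{"slide":[-1,0,0],"roll":0,"jaw":0.45}]'
python3 st.py
```

```text
t: 14.75
position: [0.569, 0.1054, 0.0111]
eef_rot: [-0.056, -0.705, 0.705, 0.056]
ft_force: [-1.7, 0.1, -1.0]
grip_width: 0.038
t: 14.85
position: [0.571, 0.105, 0.0111]
eef_rot: [-0.056, -0.705, 0.705, 0.056]
ft_force: [-1.1, -0.6, 0.7]
grip_width: 0.0383
t: 14.95
position: [0.5721, 0.1049, 0.0111]
eef_rot: [0.056, 0.705, -0.705, -0.056]
ft_force: [-1.5, -0.5, -1.0]
grip_width: 0.0384
t: 15.05
position: [0.5728, 0.1047, 0.0111]
eef_rot: [-0.056, -0.705, 0.705, 0.056]
ft_force: [-2.9, 0.2, -0.7]
grip_width: 0.0387
t 15.05 rack xyz mm 3.4 57.4 11.1 jaw 0.0387 F [-2.9  0.2 -0.7] z axis deg -99.05 [-0. -0. -1.]
```

```bash

python3 -m handwheel '[{"slide":[-1,0,0],"roll":0,"jaw":0.45}]'
python3 -m handwheel '[{"slide":[-1,0,0],"roll":0,"jaw":0.45}]'
python3 -m handwheel '[{"slide":[-1,0,0],"roll":0,"jaw":0.45}]'
python3 st.py
python3 - <<'E'
from h import *
b=snap("side","s6.png")["color"]
cv2.imwrite("pics/z6.png",cv2.convertScaleAbs(cv2.resize(b[140:240,220:320],(600,600),interpolation=3)[:,:,::-1],alpha=1.4))
E
```

```text
t: 15.15
position: [0.5737, 0.1046, 0.0111]
eef_rot: [-0.056, -0.705, 0.705, 0.056]
ft_force: [-2.7, 0.2, -0.2]
grip_width: 0.0383
t: 15.25
position: [0.5737, 0.1046, 0.011]
eef_rot: [-0.055, -0.705, 0.705, 0.057]
ft_force: [-5.4, 0.2, 2.9]
grip_width: 0.0381
t: 15.35
position: [0.5738, 0.1046, 0.011]
eef_rot: [-0.054, -0.705, 0.705, 0.057]
ft_force: [-6.8, 0.6, 4.0]
grip_width: 0.0385
t 15.35 rack xyz mm 4.4 57.5 11.0 jaw 0.0385 F [-6.8  0.6  4. ] z axis deg -99.03 [-0.004 -0.    -1.   ]
```

View pics/z6.png

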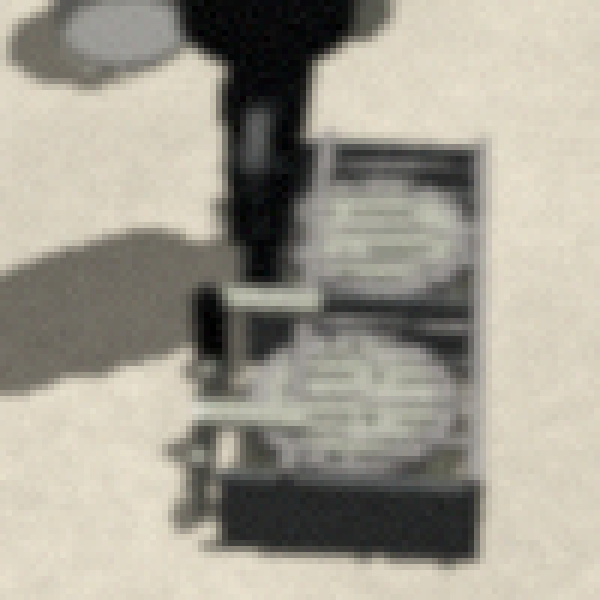

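The TCP stalled at x 4.4 with rising force, and the picture shows the tin under the roof, deeper than the old tin, so it is home. Next: back off, lift, and straddle the handle at the right.

```bash

python3 -m handwheel '[{"slide":[10,0,0],"roll":0,"jaw":0.45},{"slide":[25,0,0],"roll":0,"jaw":0.45},{"slide":[25,0,0],"roll":0,"jaw":0.45},{"slide":[0,-40,0],"roll":0,"jaw":0.45},{"slide":[0,-40,0],"roll":0,"jaw":0.45}]'
python3 -m handwheel '[{"slide":[0,-30,28],"roll":0,"jaw":0.45},{"slide":[0,0,28],"roll":0,"jaw":0.45},{"slide":[0,0,28],"roll":0,"jaw":0.45},{"slide":[0,0,28],"roll":0,"jaw":0.45},{"slide":[0,0,0],"roll":0,"jaw":0.45}]'
python3 -m handwheel '[{"slide":[0,0,0],"roll":0,"jaw":0.45}]'
python3 st.py
```

```text
t: 15.9
position: [0.515, 0.1134, 0.091]
eef_rot: [-0.055, -0.705, 0.705, 0.056]
ft_force: [1.4, 0.2, 0.2]
grip_width: 0.0384
t: 16.4
position: [0.4995, -0.0032, 0.1216]
eef_rot: [-0.06, -0.703, 0.706, 0.058]
ft_force: [-0.1, -0.2, -0.5]
grip_width: 0.0384
t: 16.5
position: [0.4998, 0.0022, 0.1217]
eef_rot: [-0.058, -0.705, 0.705, 0.055]
ft_force: [-1.0, 0.2, 0.7]
grip_width: 0.0386
t 16.5 rack xyz mm -52.7 -55.2 121.7 jaw 0.0386 F [-1.   0.2  0.7] z axis deg -99.18 [ 0.003 -0.    -1.   ]
```

```bash

python3 -m handwheel '[{"slide":[-15,0,0],"roll":0,"jaw":0.45},{"slide":[-15,0,0],"roll":0,"jaw":0.45},{"slide":[-14,0,1],"roll":0,"jaw":0.45},{"slide":[0,15,0],"roll":0,"jaw":0.45},{"slide":[0,12,0],"roll":0,"jaw":0.45}]' |head -2
python3 -m handwheel '[{"slide":[0,12,0],"roll":0,"jaw":0.45},{"slide":[0,11,0],"roll":0,"jaw":0.45},{"slide":[0,10,0],"roll":0,"jaw":0.45},{"slide":[0,0,0],"roll":0,"jaw":0.45}]'
python3 st.py
python3 -m handwheel '[{"slide":[0,0,-6],"roll":0,"jaw":0.45},{"slide":[0,0,-8],"roll":0,"jaw":0.45},{"slide":[0,0,-10],"roll":0,"jaw":0.45},{"slide":[0,0,-10],"roll":0,"jaw":0.45},{"slide":[0,0,-10],"roll":0,"jaw":0.45}]'
python3 st.py
```

```text
t: 17.0
position: [0.5432, -0.003, 0.0939]
t: 17.4
position: [0.5406, -0.0047, 0.0593]
eef_rot: [-0.054, -0.705, 0.705, 0.057]
ft_force: [-0.9, 0.2, 0.0]
grip_width: 0.0382
t 17.4 rack xyz mm -11.3 -55.7 59.3 jaw 0.0382 F [-0.9  0.2  0. ] z axis deg -99.03 [-0.004  0.    -1.   ]
t: 17.9
position: [0.5499, 0.0393, 0.0616]
eef_rot: [-0.056, -0.705, 0.705, 0.055]
ft_force: [1.7, -2.7, 0.6]
grip_width: 0.0389
t 17.9 rack xyz mm -9.1 -10.7 61.6 jaw 0.0389 F [ 1.7 -2.7  0.6] z axis deg -99.04 [ 0.002 -0.001 -1.   ]
```

Contact (−2.7 N in y) as expected. I'll continue to the left stop.

```bash

python3 -m handwheel '[{"slide":[0,0,-12],"roll":0,"jaw":0.45},{"slide":[0,0,-12],"roll":0,"jaw":0.45},{"slide":[0,0,-12],"roll":0,"jaw":0.45},{"slide":[0,0,-12],"roll":0,"jaw":0.45},{"slide":[0,0,-10],"roll":0,"jaw":0.45}]'
python3 -m handwheel '[{"slide":[0,0,-6],"roll":0,"jaw":0.45},{"slide":[0,0,-4],"roll":0,"jaw":0.45},{"slide":[0,0,-3],"roll":0,"jaw":0.45}]'
python3 -m handwheel '[{"slide":[0,0,-3],"roll":0,"jaw":0.45},{"slide":[0,0,-2],"roll":0,"jaw":0.45}]'
python3 st.py
python3 -m handwheel '[{"slide":[0,0,-2],"roll":0,"jaw":0.45},{"slide":[0,0,-1],"roll":0,"jaw":0.45}]'
python3 st.py
```

```text
t: 18.4
position: [0.5583, 0.0975, 0.0611]
eef_rot: [0.056, 0.705, -0.705, -0.055]
ft_force: [1.2, -2.8, 1.2]
grip_width: 0.0387
t: 18.7
position: [0.5599, 0.1091, 0.0609]
eef_rot: [-0.055, -0.705, 0.705, 0.056]
ft_force: [-0.3, -1.4, 1.4]
grip_width: 0.039
t: 18.9
position: [0.5607, 0.1137, 0.061]
eef_rot: [-0.056, -0.705, 0.705, 0.056]
ft_force: [0.1, -2.1, 1.4]
grip_width: 0.0385
t 18.9 rack xyz mm -10.0 64.4 61.0 jaw 0.0385 F [ 0.1 -2.1  1.4] z axis deg -99.07 [-0.001 -0.    -1.   ]
t: 19.1
position: [0.5612, 0.1167, 0.0609]
eef_rot: [-0.056, -0.705, 0.705, 0.056]
ft_force: [-0.4, -1.4, 0.2]
grip_width: 0.0387
t 19.1 rack xyz mm -10.0 67.5 60.9 jaw 0.0387 F [-0.4 -1.4  0.2] z axis deg -99.06 [-0.001 -0.    -1.   ]
```

```bash

python3 -m handwheel '[{"slide":[0,0,-2],"roll":0,"jaw":0.45},{"slide":[0,0,-1],"roll":0,"jaw":0.45}]'
python3 -m handwheel '[{"slide":[0,0,-2],"roll":0,"jaw":0.45}]'
python3 -m handwheel '[{"slide":[0,0,-1],"roll":0,"jaw":0.45}]'
python3 -m handwheel '[{"slide":[0,0,-1],"roll":0,"jaw":0.45}]'
python3 st.py
```

```text
t: 19.3
position: [0.5617, 0.1199, 0.0609]
eef_rot: [0.056, 0.705, -0.705, -0.056]
ft_force: [-0.3, -1.7, -0.0]
grip_width: 0.0385
t: 19.4
position: [0.5618, 0.1206, 0.0609]
eef_rot: [-0.055, -0.704, 0.706, 0.056]
ft_force: [-1.5, -4.6, 2.7]
grip_width: 0.0385
t: 19.5
position: [0.5618, 0.1206, 0.0609]
eef_rot: [-0.056, -0.704, 0.706, 0.057]
ft_force: [-1.6, -4.6, 3.5]
grip_width: 0.0385
t: 19.6
position: [0.5619, 0.1206, 0.0608]
eef_rot: [-0.056, -0.703, 0.706, 0.057]
ft_force: [-2.4, -6.7, 3.1]
grip_width: 0.0382
t 19.6 rack xyz mm -9.9 71.5 60.8 jaw 0.0382 F [-2.4 -6.7  3.1] z axis deg -99.14 [-0.002 -0.004 -1.   ]
```

The door is at its end stop: position stalled and force rising. I'll centre in the gap, lift, back off and look.

```bash

python3 -m handwheel '[{"slide":[0,0,8],"roll":0,"jaw":0.45},{"slide":[0,0,8],"roll":0,"jaw":0.45},{"slide":[0,-10,0],"roll":0,"jaw":0.45},{"slide":[0,-15,0],"roll":0,"jaw":0.45},{"slide":[0,-30,0],"roll":0,"jaw":0.45}]'
python3 -m handwheel '[{"slide":[30,-20,0],"roll":0,"jaw":0.45},{"slide":[40,0,0],"roll":0,"jaw":0.45},{"slide":[40,0,0],"roll":0,"jaw":0.45},{"slide":[20,0,0],"roll":0,"jaw":0.45},{"slide":[0,0,0],"roll":0,"jaw":0.45}]'
python3 -m handwheel '[{"slide":[0,0,0],"roll":0,"jaw":0.45},{"slide":[0,0,0],"roll":0,"jaw":0.45}]'
python3 st.py
python3 - <<'E'
from h import *
a=snap("top","t7.png")["color"];b=snap("side","s7.png")["color"]
im=np.zeros((480,800,3),np.uint8);im[:,:320]=cv2.resize(a[120:270,195:295],(320,480),interpolation=3);im[:,320:]=cv2.resize(b[140:240,220:320],(480,480),interpolation=3)
cv2.imwrite("pics/z7.png",cv2.convertScaleAbs(im[:,:,::-1],alpha=1.4))
E
```

```text
t: 20.1
position: [0.5585, 0.1081, 0.1153]
eef_rot: [0.054, 0.705, -0.705, -0.057]
ft_force: [0.9, 0.1, -0.4]
grip_width: 0.0385
t: 20.6
position: [0.429, 0.13, 0.1369]
eef_rot: [0.054, 0.705, -0.705, -0.054]
ft_force: [0.3, -0.4, 1.2]
grip_width: 0.0387
t: 20.8
position: [0.4334, 0.1283, 0.1367]
eef_rot: [0.057, 0.705, -0.705, -0.055]
ft_force: [0.6, 0.0, -0.7]
grip_width: 0.0383
t 20.8 rack xyz mm -138.0 59.0 136.7 jaw 0.0383 F [ 0.6  0.  -0.7] z axis deg -99.1 [ 0.002  0.001 -1.   ]
```

View pics/z7.png

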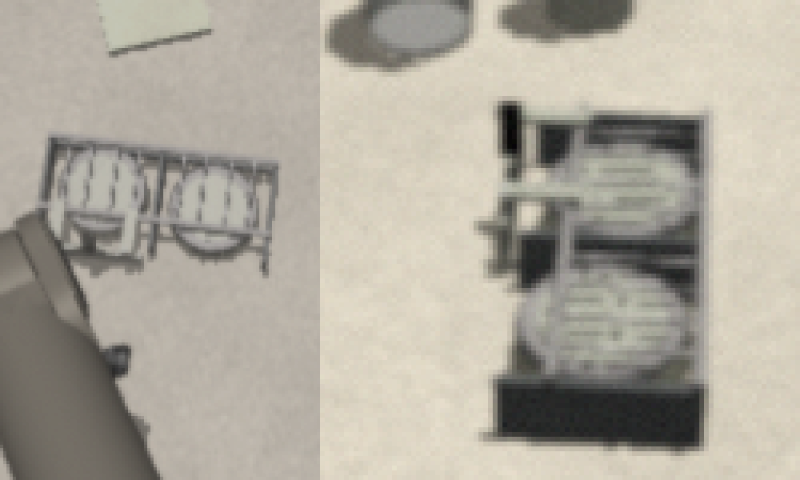

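```bash
python3 -c "
from rig import job_done;print(job_done())"
```

```text
the job is handed in; nothing more can be done
None
```

The loose tin is in the left bay against the back stop, and the door stands in front of it. I handed the job in at about 21 s of robot time; no verdict was reported.

1. **Door clear:** I pushed the door right by its handle post. Pictures put it at about −55 to −58 mm.
2. **Tin in:** I pushed the tin left along the bench to line up with the bay, then in under the roof. The tool stopped advancing and the force rose to about 7 N, so the tin was on the stop.
3. **Door shut:** I pushed the door left until it stalled at its end stop, again at about 7 N, then backed the arm clear.

**Last checks:**
- **Final pictures:** they show the door across the left bay, both tins under the roof, and no sign that the old tin had moved. I did not check the other objects for movement.
- **Not measured after the push:** I did not measure the tin's final position. It rests on the stop contact and on the tin being about 2 mm off the bay's middle before it went in.
- **Cameras disagreed:** the top and side cameras differed by about 5 to 7 mm on the rack's position along x. I went with the side view because it agreed with the arm's own position.

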